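# Set two push-lock valves by feel

### The job

Set the two push-lock valves on the leak-test manifold for filling: first lock in the round-capped inlet valve, then see that the square-capped vent valve is released; each push to the bottom swaps a valve over, and each may be in either state now. The caps float up again in both states, so feel each valve, the inlet before the vent, with a light touch held for a moment as its final proof (a locked one sinks easily, a released one stands firm), clicking only what is wrong. Press gently, never ramming a cap against its stop, and leave the manifold's surroundings as they are.

Things in the scene. Friction and masses are not known exactly. Their poses are not given: they have to be found in the camera images.
- manifold: Fixed dark steel plate, 130 (x) x 210 (y) x 10 mm, that carries the two valves; copper pipe along its far edge. Origin: centre of its underside, on the bench; z up. Turned by up to 0.35 rad.
- inlet: Inlet valve, the one with the ROUND cap: fixed aluminium block 56 x 56 x 60 mm on the plate, brass nipple to its front (-x), on the left or right seat. Origin: centre of its underside, z up, 10 mm above the bench. Inside is a hidden push-push core. To swap its state press to the bottom (8 to 9 N on the way, then a hard stop; stop on 12 to 14 N at 15 mm/s or slower) and let up.
- vent: Vent valve, the one with the SQUARE cap: the same block, springs and hidden core as the inlet's, on the other seat. The cores are damped and take about 0.3 s to come up. Origin: centre of its underside, z up, 10 mm above the bench.
- inlet_top (a point): Centre of the flat top of the inlet's round black cap (30 mm diameter, 11 mm thick, on a 16 mm stem). It stands 91 mm above the block's underside when the cap is up (about 101 mm above the bench) and moves down with the cap; the block's top is 31 mm lower.
- vent_top (a point): Centre of the flat top of the vent's square black cap (27 x 27 mm, 11 mm thick, on a 16 mm stem). Same heights as the inlet's.
- inlet_cap (a joint): How far the round cap is pressed, m: 0 = up, bottom about 0.015. Its own light spring (0.6 to 1.4 N) floats it up in either state. RELEASED: the core stands under it (0 to 1 mm play) and resists with 4.5 N more, 6.2 N more at the bottom. LOCKED: the core stays down and the cap sinks under about 1 N for 8 to 9 mm before meeting it. A press ending above 0.010 changes nothing.
- vent_cap (a joint): How far the square cap is pressed, m: 0 = up, bottom about 0.015. Springs, feel of the two states and swapping as for the inlet's.
- coil: Bystander: loose copper boiler coil, 64 x 61 x 105 mm, standing; origin at its underside.
- pliers: Bystander: loose pliers, 178 x 52 x 12 mm, lying; origin at its underside.
- fitting: Bystander: small loose brass fitting, 19 x 22 x 24 mm; origin at its underside.
- thermostat: Bystander: small loose thermostat, 18 x 26 x 18 mm; origin at its underside.

How it is judged (in metres and radians):
On the way, in this order (a step that is already met when the one before it is completed fails the run):
1. the inlet is felt to be locked: its round cap held pressed 4 mm or more with less than 3.5 N (value of joint inlet_cap above 0.004 m and contact force between inlet_cap and the fingers between 0.2 and 3.5 N and z of inlet_core_g in the frame of inlet below 0.046 m), for 0.25 s.
2. the vent is felt to be released: its square cap stands less than 4 mm down under a touch of more than 2 N (value of joint vent_cap below 0.004 m and contact force between vent_cap and the fingers above 2 N and z of vent_core_g in the frame of vent above 0.049 m), for 0.25 s.
At the end, for the whole second after the job is handed in: The inlet's core is locked down (6 mm or more) and the vent's core is up (within 3 mm), and both caps have floated back up to within 2 mm (value of joint each of inlet_cap, vent_cap below 0.002 m and z of inlet_core_g in the frame of inlet below 0.046 m and z of vent_core_g in the frame of vent above 0.049 m); the robot touches nothing.
It fails at once if a cap is pressed or struck with more than 30 N (contact force between any of inlet_cap, vent_cap and the fingers above 30 N).
It fails at once if a bystander is moved by more than 15 mm (distance of any of coil, pliers, fitting, thermostat from where it was at the start of the episode above 0.015 m).
It also fails if it takes over 72 s, if anything falls off the work surface, if the arm or the gripper's body presses on something with over 40 N, if the wrist force passes 120 N, or if a joint passes its speed limit or range.

### The arm

A 6-joint arm with a two-finger parallel gripper is mounted at the origin on a cart in front of the work surface, level with it; the furniture and walls round the work are solid. World frame = base frame: x ahead of the robot, y to its left, z up, the work surface at z = 0. Lengths are in m, angles in degrees, forces in N, time in s.
With the tool pointing down it reaches from about 0.225 to 0.875 m from the base axis. Payload 3.4 kg.
Tool frame: the origin (TCP) lies where the fingers leave the gripper's body, on its centre line; the fingertips stand 73 mm ahead of it and the grasp point (between the pads) lies 54 mm ahead of it; z points along the fingers, y is the line along which they close (so a half turn about z gives the same grasp; the last joint's range is limited). The gripper opens to 85 mm and grips with 20 to 120 N. Pads are 22 mm wide; open, the fingers measure 114 mm over their backs; the gripper's body (76 mm by 85 mm) begins 54 mm behind the grasp point. The pads swing forward as they close: fully open they stand 13 mm farther back than shut.
Start: joints at [-81.876, 15.808, 86.224, -0, 77.962, -6.933], TCP at [0.149, -0.555, 0.304] pointing down, gripper open.
Joint ranges: [-165.64, 165.64], [-43.16, 119.46], [12.63, 154.43], [-67.54, 247.53], [6.08, 155.33], [-154.97, 154.97]. Speed limits (degrees/s): [147.25, 147.25, 180, 180, 180, 180].

### API

Orientations are given as [roll, pitch, yaw] about the fixed x, y, z axes, in that order (R = Rz(yaw) Ry(pitch) Rx(roll)).
In Python, from workcell import monitor, optics, order, nets gives the robot as it stands.
- The arm moves only by the tool step_arm, never from a script. Its argument "increments" is one flat list of numbers, 6 for each row, row after row: the shift along the tool's x, y, z in cm, then the turn, a rotation vector about the tool's x, y, z in rad. In form: [x, y, z, rx, ry, rz, x, y, z, rx, ry, rz, ...]. A call has 1 to 8 rows; each row is the pose to reach, as a shift and turn from the pose commanded when the call began, along the tool's axes at that moment; what a row does not reach only later rows make up. A row lasts 1/12 s, in which the tool goes at most 41.7 mm and 7.16 degrees, less where a joint would pass 70% of its speed; a pose out of reach is approached as far as the arm can. A call with a gripper value outside its range is refused whole. "jaw" is the finger opening in cm, from 0 to 8.54, set as the call begins (left out, the last holds). The fingers move at their own pace and stop on an object; the grip force is fixed at half the most. Time passes only in rows, so rows that repeat a pose let the fingers close. It gives the time, the measured TCP pose, the force, the opening and the grip force at its end, in the units of the state.
- monitor.get_obs(): the state, without advancing time (a new reading comes with each control period).
- optics.capture(name): name is "scene" or "top"; returns the picture (480x640x3 uint8, red, green, blue); there is no depth.
- optics.get_calibration(name): a dict with "fx", "fy", "cx", "cy" (pixels), "position" and "rotation" of the camera in the world. Camera axes: x right, y down, z forward; pixel columns grow to the right and rows downward; lengths in m; the calibration is good to about 2 mm. A picture is of the moment at which its call begins. get_calibration takes no time and is no camera call.
- order.hand_in(): hands the job in; it is judged then, once.
Trained networks look in the newest picture that a camera, given by its name, has taken for a name from the list of things; names that differ only in an ending like _2 or _b are one class to them, and where a whole thing is asked for, a point or a joint stands for the part that bears it (a point fixed in the world has none). Each returns a list of dicts, best first, with "confidence" (0 to 1); they miss things now and then, are a little off and sometimes report something else, mostly with a low value. They report only what shows in the picture. A call takes as long as a camera call.
- nets.trace(label, camera): "region" (480x640 bool, what is visible of it) and "pixel" ([column, row] in pixels, amid what is visible of it).
The state is a dict: "time_s": time; "qpos": joint angles; "qd": joint speeds; "tau": joint torques, N m; "tool_pos": TCP position; "tool_rot": TCP orientation; "ft_force": force on the tool from outside, world axes, zero at the start; "ft_torque": the same for the moment, N m; "gripper_width": finger opening in m; "grip_force": force on a finger pad.
Only numpy, scipy, OpenCV 4.12 (cv2) and the standard library are available. Lean on these libraries where they do the work, as an engineer would, in place of code of your own. Each camera call takes 0.05 s, during which the arm holds its last target. There are 200 camera calls.

## Working session

There is one attempt and no reset: what is moved stays moved. The work goes in short steps, Python scripts to look and compute and a tool call to move; the robot and the scene stay as the last step left them, time stands still between calls to the robot, and variables do not carry over. Pictures are saved under pics/ and viewed, at most 10 in all, crops included, and the job is handed in when it is done.

Besides the shell and the picture viewer there is one more tool, called after "Emit:" as name(argument=value, ...) on one line, values as JSON. step_arm: Moves the arm, as the interface text tells. Its arguments: {"type":"object","properties":{"increments":{"type":"array"},"jaw":{"type":"number"}},"required":["increments"]}

```bash
mkdir -p pics; ls
cat > h.py <<'E'
import numpy as np, cv2
from workcell import monitor, optics, order, nets
def ray(cam,px,z):
    c=optics.get_calibration(cam); R=np.array(c["rotation"]); p=np.array(c["position"])
    d=R@np.array([(px[0]-c["cx"])/c["fx"],(px[1]-c["cy"])/c["fy"],1]); return p+d*(z-p[2])/d[2]
def proj(cam,P):
    c=optics.get_calibration(cam); R=np.array(c["rotation"]); q=R.T@(np.array(P)-np.array(c["position"]))
    return np.array([c["cx"]+c["fx"]*q[0]/q[2],c["cy"]+c["fy"]*q[1]/q[2]])
E
python3 - <<'E'
from h import *
print({k:np.round(v,3) for k,v in monitor.get_obs().items()})
for c in ("top","scene"):
    k=optics.get_calibration(c);print(c,{a:np.round(b,3).tolist() for a,b in k.items()})
    im=optics.capture(c); cv2.imwrite(f"pics/{c}1.png",im[:,:,::-1])
    for l in ("inlet_top","vent_top","inlet_cap","vent_cap"):
        for r in nets.trace(l,c)[:2]:
            print(c,l,round(r["confidence"],2),np.round(r["pixel"],1),r["region"].sum(),np.round(ray(c,r["pixel"],.101),4))
E
```

```text
pics
{'time_s': np.float64(0.0), 'qpos': array([-8.1876e+01,  1.5847e+01,  8.6296e+01, -1.0000e-03,  7.7962e+01,
       -6.9330e+00]), 'qd': array([ 0.015,  0.042,  0.011,  0.092, -0.   ,  0.07 ]), 'tau': array([ 0.0000e+00, -4.1677e+01, -2.4581e+01, -0.0000e+00,  1.1000e-02,
        0.0000e+00]), 'tool_pos': array([ 0.149, -0.555,  0.303]), 'tool_rot': array([-1.79895e+02, -1.10000e-02,  1.50570e+01]), 'ft_force': array([ 0.688, -0.188,  0.218]), 'ft_torque': array([-0.044,  0.022, -0.018]), 'grip_force': np.float64(0.0), 'gripper_width': np.float64(0.085)}
top {'fx': 445.081, 'fy': 445.081, 'cx': 318.375, 'cy': 236.221, 'position': [0.339, 0.057, 0.934], 'rotation': [-170.079, -1.587, -90.14]}Traceback (most recent call last):
  File "<stdin>", line 8, in <module>
  File "h.py", line 5, in ray
    d=R@np.array([(px[0]-c["cx"])/c["fx"],(px[1]-c["cy"])/c["fy"],1]); return p+d*(z-p[2])/d[2]
                                                                                           ~^^^
IndexError: invalid index to scalar variable.
```

```bash
sed -i 's/R=np.array(c\["rotation"\])/R=Rot.from_euler("xyz",c["rotation"],degrees=True).as_matrix()/; 1a from scipy.spatial.transform import Rotation as Rot' h.py
python3 - <<'E'
from h import *
for c in ("top","scene"):
    k=optics.get_calibration(c);print(c,{a:np.round(b,3).tolist() for a,b in k.items()})
    im=optics.capture(c); cv2.imwrite(f"pics/{c}1.png",im[:,:,::-1])
    for l in ("inlet_top","vent_top","inlet","vent","manifold","coil","pliers","fitting","thermostat"):
        for r in nets.trace(l,c)[:2]:
            print(c,l,round(r["confidence"],2),np.round(r["pixel"],1),r["region"].sum(),np.round(ray(c,r["pixel"],.101),4))
E
```

```text
top {'fx': 445.081, 'fy': 445.081, 'cx': 318.375, 'cy': 236.221, 'position': [0.339, 0.057, 0.934], 'rotation': [-170.079, -1.587, -90.14]}
top inlet_top 0.71 [403.  234.1] 172 [ 0.4887 -0.1278  0.101 ]
top vent_top 0.78 [351.  252.6] 215 [ 0.4529 -0.0276  0.101 ]
top inlet 0.62 [399.9 242. ] 1012 [ 0.4734 -0.1213  0.101 ]
top vent 0.79 [347.2 260.6] 920 [ 0.4376 -0.0202  0.101 ]
top manifold 0.78 [372.5 253.2] 3997 [ 0.4518 -0.0684  0.101 ]
top manifold 0.55 [403.3 230.9] 193 [ 0.4949 -0.1286  0.101 ]
top coil 0.68 [284.8 274.9] 737 [0.4107 0.0969 0.101 ]
top pliers 0.75 [455.4 214.9] 815 [ 0.5266 -0.231   0.101 ]
top thermostat 0.59 [282.6 275.3] 784 [0.4099 0.101  0.101 ]
scene {'fx': 613.245, 'fy': 613.245, 'cx': 323.28, 'cy': 228.492, 'position': [-0.261, 0.575, 0.85], 'rotation': [-128.105, -1.089, -125.108]}
scene inlet_top 0.67 [387.3 215.1] 152 [ 0.4759 -0.1195  0.101 ]
scene vent_top 0.48 [360.1 240.9] 226 [ 0.4409 -0.0221  0.101 ]
scene inlet 0.62 [387.4 235.5] 1214 [ 0.4244 -0.0768  0.101 ]
scene vent 0.91 [357.3 259.7] 1400 [0.4001 0.0162 0.101 ]
scene manifold 0.6 [377.9 268.3] 2317 [ 0.36   -0.0005  0.101 ]
scene coil 0.61 [312.4 294. ] 1243 [0.3716 0.1368 0.101 ]
scene pliers 0.95 [415.1 217.6] 584 [ 0.4379 -0.1613  0.101 ]
```

View pics/top1.png

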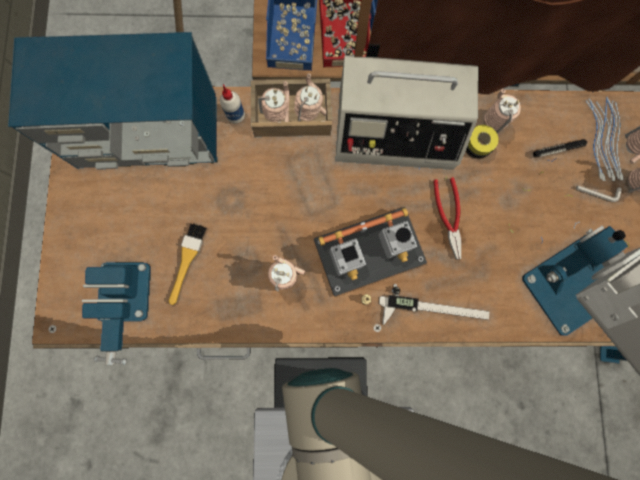

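View pics/scene1.png

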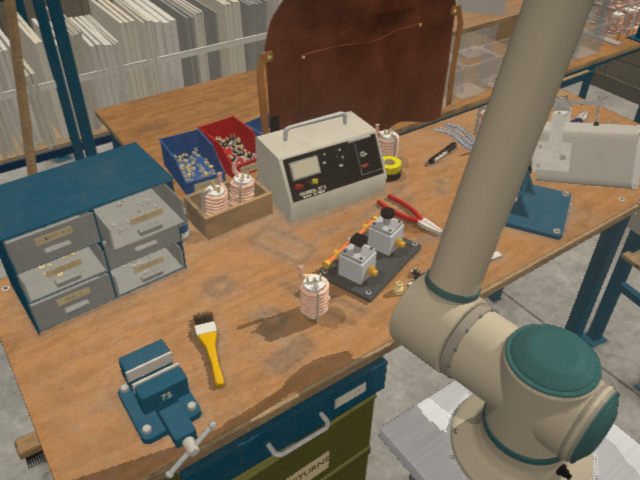

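Run:
```python
from h import *
t=cv2.imread("pics/top1.png")[200:300,310:430]; s=cv2.imread("pics/scene1.png")[195:295,330:430]
cv2.imwrite("pics/crop1.png",np.hstack([cv2.resize(t,(480,400),interpolation=2),cv2.resize(s,(310,400) if 0 else (320,320),interpolation=2) if 0 else cv2.resize(s[:,:80],(320,400),interpolation=2)]))
```

```text
(no output)
```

View pics/crop1.png

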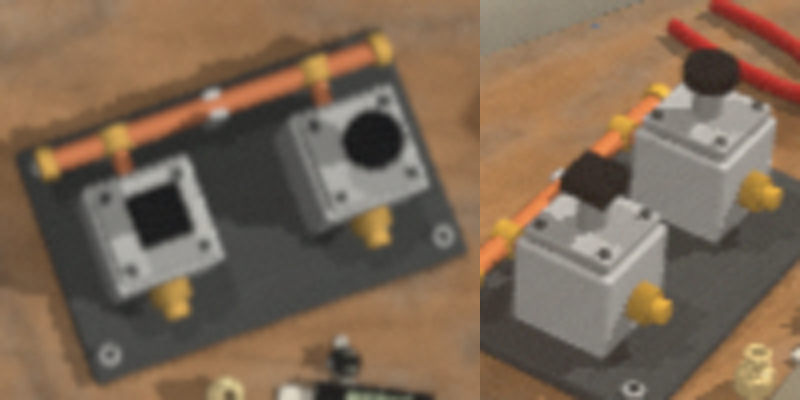

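Run:
```python
from h import *
for n,a,b in (("inlet",(403,234.75),(388,211.5)),("vent",(349.75,253.75),(359.25,238.75))):
    for z in (.095,.101): print(n,z,np.round(ray("top",a,z),4),np.round(ray("scene",b,z),4))
# plate far-edge corners at z=.01 (top crop 20,155 / 370,30 ; 465,250 / 100,382)
for p in ((18,158),(372,30),(467,252),(98,383)): print(np.round(ray("top",(310+p[0]/4,200+p[1]/4),.01),4))
```

```text
inlet 0.095 [ 0.4885 -0.1291  0.095 ] [ 0.4906 -0.1343  0.095 ]
inlet 0.101 [ 0.4874 -0.1278  0.101 ] [ 0.4846 -0.1286  0.101 ]
vent 0.095 [ 0.4515 -0.0258  0.095 ] [ 0.4527 -0.0296  0.095 ]
vent 0.101 [ 0.4507 -0.0252  0.101 ] [ 0.4471 -0.0248  0.101 ]
[0.4931 0.0396 0.01  ]
[ 0.563  -0.1501  0.01  ]
[ 0.4436 -0.196   0.01  ]
[ 0.3756 -0.0015  0.01  ]
```

```bash
python3 - <<'E'
from h import *
for c in ("top","scene"): print(c,*[np.round(proj(c,p)) for p in ((.149,-.555,.303),(.149,-.555,.38),(.25,-.427,.303),(.317,-.342,.303),(.317,-.342,.23))])
for z in (0,.1,.2,.3): print(z,[np.round(ray("top",p,z)[:2],2) for p in ((525,280),(565,335),(580,285),(635,240),(625,235))], [np.round(ray("scene",p,z)[:2],2) for p in ((510,225),(535,170),(540,130))])
E
python3 -c "
import cv2
im=cv2.imread('pics/top1.png')[180:400,420:640];s=cv2.imread('pics/scene1.png')[80:300,440:640]
import numpy as np
cv2.imwrite('pics/crop2.png',np.hstack([cv2.resize(im,(400,400)),cv2.resize(s,(364,400))]))"
```

```text
top [756. 454.] [821. 475.] [654. 378.] [589. 329.] [560. 327.]
scene [695. 137.] [712.  98.] [604. 133.] [545. 130.] [536. 164.]
0 [array([ 0.41, -0.41]), array([ 0.29, -0.48]), array([ 0.4 , -0.52]), array([ 0.5 , -0.66]), array([ 0.51, -0.64])] [array([ 0.39, -0.42]), array([ 0.51, -0.66]), array([ 0.65, -0.84])]
0.1 [array([ 0.4 , -0.36]), array([ 0.3 , -0.42]), array([ 0.39, -0.46]), array([ 0.48, -0.58]), array([ 0.49, -0.56])] [array([ 0.31, -0.31]), array([ 0.42, -0.51]), array([ 0.54, -0.67])]
0.2 [array([ 0.39, -0.31]), array([ 0.3 , -0.37]), array([ 0.39, -0.4 ]), array([ 0.46, -0.5 ]), array([ 0.47, -0.49])] [array([ 0.24, -0.19]), array([ 0.33, -0.37]), array([ 0.43, -0.51])]
0.3 [array([ 0.39, -0.26]), array([ 0.31, -0.31]), array([ 0.38, -0.34]), array([ 0.44, -0.43]), array([ 0.45, -0.41])] [array([ 0.16, -0.07]), array([ 0.24, -0.22]), array([ 0.33, -0.34])]
```

View pics/crop2.png

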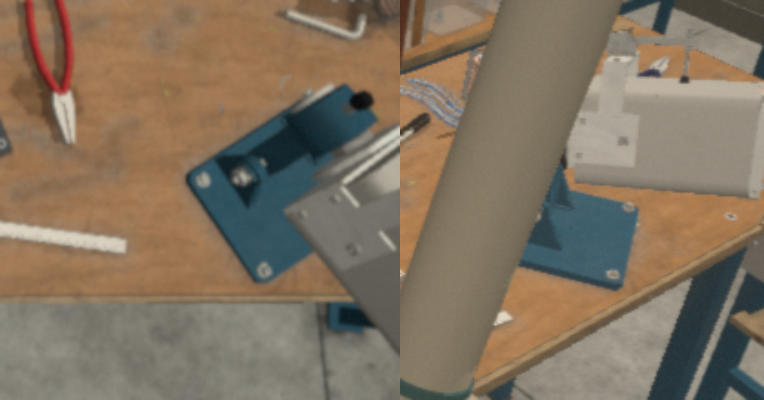

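Emit:
step_arm(increments=[0, 0, -4, 0, 0, 0, 0, 0, -8, 0, 0, 0, 0, 0, -10, 0, 0, 0, 3, -2.2, -10, 0, 0, 0, 6, -4.4, -10, 0, 0, 0, 9, -6.6, -10, 0, 0, 0, 12, -8.8, -10, 0, 0, 0, 15, -11.2, -10, 0, 0, 0], jaw=0)

```text
time_s: 1.82
tool_pos: [0.2659, -0.407, 0.404]
tool_rot: [180.0, -0.0, 15.0]
ft_force: [0.9, -0.5, 0.0]
gripper_width: 0.0001
grip_force: 0.0
```

Emit:
step_arm(increments=[3.3, -2.5, 0, 0, 0, 0, 6.6, -5, 0, 0, 0, 0, 9.9, -7.5, 0, 0, 0, 0, 13.2, -10, 0, 0, 0, 0, 16.5, -12.5, 0, 0, 0, 0, 19.8, -15, 0, 0, 0, 0, 23, -17, 0, 0, 0, 0, 26, -19, 0, 0, 0, 0])

```text
time_s: 2.48
tool_pos: [0.4678, -0.1551, 0.4042]
tool_rot: [180.0, -0.0, 15.1]
ft_force: [0.4, -0.6, -0.3]
gripper_width: -0.0
grip_force: 0.0
```

Emit:
step_arm(increments=[2.6, -2.3, 2, 0, 0, 0, 2.6, -2.3, 5, 0, 0, 0, 2.6, -2.3, 9, 0, 0, 0, 2.6, -2.3, 13, 0, 0, 0, 2.6, -2.3, 16, 0, 0, 0, 2.6, -2.3, 18, 0, 0, 0, 2.6, -2.3, 19, 0, 0, 0, 2.6, -2.3, 19, 0, 0, 0])

```text
time_s: 3.15
tool_pos: [0.4849, -0.1277, 0.2119]
tool_rot: [-179.8, 0.2, 15.1]
ft_force: [0.4, -1.0, 0.6]
gripper_width: 0.0002
grip_force: 0.0
```

Emit:
step_arm(increments=[0, 0, 0.8, 0, 0, 0, 0, 0, 1.6, 0, 0, 0, 0, 0, 2.4, 0, 0, 0, 0, 0, 3.0, 0, 0, 0, 0, 0, 3.2, 0, 0, 0, 0, 0, 3.2, 0, 0, 0, 0, 0, 3.2, 0, 0, 0])

```text
time_s: 3.73
tool_pos: [0.4861, -0.1283, 0.182]
tool_rot: [180.0, -0.0, 15.1]
ft_force: [0.2, 0.6, -0.4]
gripper_width: 0.0
grip_force: 0.0
```

Run:
```python
from h import *
o=monitor.get_obs();print(o["time_s"],o["tool_pos"],o["ft_force"])
for c in ("top","scene"):cv2.imwrite(f"pics/{c}2.png",optics.capture(c)[:,:,::-1])
t=cv2.imread("pics/top2.png")[180:300,310:430]; s=cv2.imread("pics/scene2.png")[155:275,330:450]
cv2.imwrite("pics/crop3.png",np.hstack([cv2.resize(t,(400,400),interpolation=2),cv2.resize(s,(400,400),interpolation=2)]))
```

```text
3.7333 [ 0.4861236  -0.12826729  0.18203913] [ 0.22122512  0.5542232  -0.37425209]
```

View pics/crop3.png

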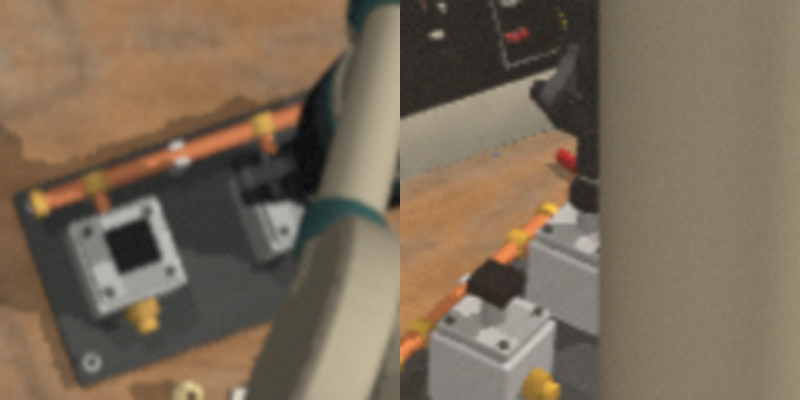

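Emit:
step_arm(increments=[0, 0, 0.12, 0, 0, 0, 0, 0, 0.24, 0, 0, 0, 0, 0, 0.36, 0, 0, 0, 0, 0, 0.48, 0, 0, 0, 0, 0, 0.6, 0, 0, 0, 0, 0, 0.72, 0, 0, 0, 0, 0, 0.84, 0, 0, 0, 0, 0, 0.95, 0, 0, 0])

```text
time_s: 4.5
tool_pos: [0.486, -0.1282, 0.1723]
tool_rot: [180.0, 0.0, 15.1]
ft_force: [-0.2, -0.3, -0.4]
gripper_width: 0.0001
grip_force: 0.3
```

Emit:
step_arm(increments=[0, 0, 0.05, 0, 0, 0, 0, 0, 0.1, 0, 0, 0, 0, 0, 0.15, 0, 0, 0, 0, 0, 0.15, 0, 0, 0])

```text
time_s: 4.83
tool_pos: [0.4859, -0.1282, 0.1709]
tool_rot: [180.0, 0.0, 15.1]
ft_force: [-0.7, -0.2, 1.3]
gripper_width: 0.0002
grip_force: 0.4
```

Emit:
step_arm(increments=[0, 0, 0.1, 0, 0, 0, 0, 0, 0.2, 0, 0, 0, 0, 0, 0.2, 0, 0, 0])

```text
time_s: 5.08
tool_pos: [0.486, -0.1282, 0.1688]
tool_rot: [180.0, -0.0, 15.1]
ft_force: [1.1, -0.1, 0.1]
gripper_width: 0.0003
grip_force: 0.4
```

Run:
```python
from h import *
for i in range(4):
    o=monitor.get_obs();print(o["time_s"],o["tool_pos"],o["ft_force"],o["tau"][1:3]); optics.capture("top")
```

```text
5.0833 [ 0.48597028 -0.1282177   0.16875795] [ 1.1434294  -0.09695803  0.14088424] [-37.00105906 -19.50782597]
5.1333 [ 0.4860117 -0.1282116  0.1688264] [-0.31599837 -0.29921925  1.04313232] [-36.94428205 -19.52637434]
5.1833 [ 0.48602087 -0.12821218  0.16886933] [-0.13190491  1.09895054  0.25327875] [-36.94823742 -19.55158889]
5.2333 [ 0.4859974  -0.12821085  0.16888526] [0.01167363 0.03045701 0.90275432] [-36.95679545 -19.56758022]
```

Emit:
step_arm(increments=[0, 0, 0.1, 0, 0, 0, 0, 0, 0.15, 0, 0, 0, 0, 0, 0.15, 0, 0, 0, 0, 0, 0.15, 0, 0, 0, 0, 0, 0.15, 0, 0, 0])

```text
time_s: 5.7
tool_pos: [0.486, -0.1282, 0.1674]
tool_rot: [180.0, -0.0, 15.1]
ft_force: [-0.3, 0.1, 0.7]
gripper_width: -0.0002
grip_force: 0.5
```

Run:
```python
from h import *
F=[]
for i in range(10):
    o=monitor.get_obs();F.append(o["ft_force"]); optics.capture("scene")
print(o["time_s"],o["tool_pos"],np.mean(F,0),np.std(F,0))
s=optics.capture("scene")[175:275,330:430,::-1]; t=optics.capture("top")[200:300,350:450,::-1]
cv2.imwrite("pics/crop4.png",np.hstack([cv2.resize(x,(400,400),interpolation=2) for x in (t,s)]))
```

```text
6.15 [ 0.48602722 -0.1282032   0.16742374] [-0.02152073 -0.05816785  1.0613999 ] [0.50476414 0.48350493 0.49222864]
```

View pics/crop4.png

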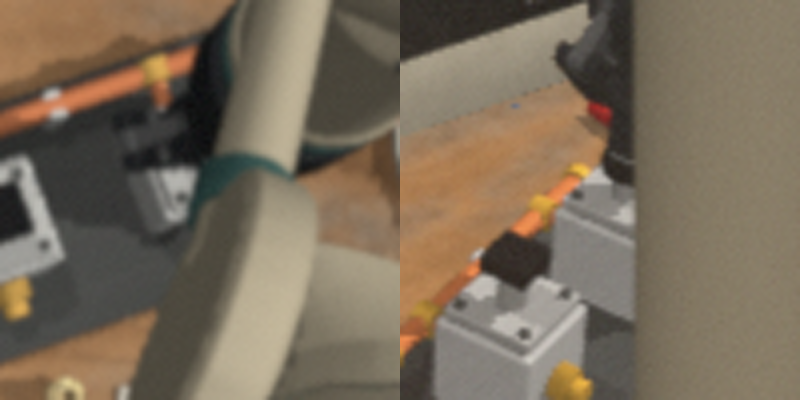

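Emit:
step_arm(increments=[0, 0, 0.05, 0, 0, 0, 0, 0, 0.08, 0, 0, 0, 0, 0, 0.08, 0, 0, 0])

```text
time_s: 6.55
tool_pos: [0.486, -0.1282, 0.1665]
tool_rot: [180.0, -0.0, 15.1]
ft_force: [0.1, 0.7, 0.7]
gripper_width: 0.0001
grip_force: 0.5
```

```bash
cat >> h.py <<'E'
def avg(n=8):
    F=[];
    for i in range(n):
        o=monitor.get_obs();F.append(o["ft_force"][2]); optics.capture("top")
    print(round(o["time_s"],2),np.round(o["tool_pos"],4),"Fz",round(np.mean(F),2),"+-",round(np.std(F)/n**.5,2),"grip",o["grip_force"])
E
python3 -c "from h import *;avg()"
```

```text
6.9 [ 0.486  -0.1282  0.1666] Fz 0.86 +- 0.13 grip 0.4716475401073694
```

Emit:
step_arm(increments=[0, 0, 0.05, 0, 0, 0, 0, 0, 0.1, 0, 0, 0, 0, 0, 0.14, 0, 0, 0, 0, 0, 0.14, 0, 0, 0])

```text
time_s: 7.28
tool_pos: [0.486, -0.1282, 0.1651]
tool_rot: [180.0, 0.0, 15.1]
ft_force: [0.3, -0.3, 0.4]
gripper_width: 0.0004
grip_force: 0.5
```

```bash
python3 -c "from h import *;avg(4)"
```

```text
7.43 [ 0.486  -0.1282  0.1652] Fz 0.94 +- 0.31 grip 0.5065075121819973
```

Emit:
step_arm(increments=[0, 0, 0.04, 0, 0, 0, 0, 0, 0.08, 0, 0, 0, 0, 0, 0.08, 0, 0, 0])

```text
time_s: 7.73
tool_pos: [0.486, -0.1282, 0.1644]
tool_rot: [180.0, -0.0, 15.1]
ft_force: [0.2, 1.6, 0.6]
gripper_width: -0.0002
grip_force: 0.5
```

```bash
python3 -c "from h import *;avg(5)"
```

```text
7.93 [ 0.486  -0.1282  0.1644] Fz 0.81 +- 0.29 grip 0.5261858180165291
```

Emit:
step_arm(increments=[0, 0, 0.04, 0, 0, 0, 0, 0, 0.07, 0, 0, 0, 0, 0, 0.07, 0, 0, 0])

```text
time_s: 8.23
tool_pos: [0.486, -0.1282, 0.1637]
tool_rot: [180.0, -0.0, 15.1]
ft_force: [0.4, -0.2, 1.1]
gripper_width: 0.0002
grip_force: 0.5
```

```bash
python3 -c "from h import *;avg(5)"
```

```text
8.43 [ 0.486  -0.1282  0.1637] Fz 1.4 +- 0.22 grip 0.5438514053821564
```

Emit:
step_arm(increments=[0, 0, 0.04, 0, 0, 0, 0, 0, 0.07, 0, 0, 0, 0, 0, 0.07, 0, 0, 0])

```text
time_s: 8.73
tool_pos: [0.486, -0.1282, 0.1631]
tool_rot: [180.0, -0.0, 15.1]
ft_force: [0.2, -0.2, 2.1]
gripper_width: 0.0003
grip_force: 1.0
```

```bash
python3 -c "from h import *;avg(5)"
```

```text
8.93 [ 0.486  -0.1282  0.1631] Fz 1.94 +- 0.12 grip 0.9978531114757061
```

Emit:
step_arm(increments=[0, 0, -0.15, 0, 0, 0, 0, 0, -0.3, 0, 0, 0, 0, 0, -0.3, 0, 0, 0, 0, 0, -0.3, 0, 0, 0, 0, 0, -0.3, 0, 0, 0, 0, 0, -0.3, 0, 0, 0, 0, 0, -0.3, 0, 0, 0, 0, 0, -0.3, 0, 0, 0])

```text
time_s: 9.65
tool_pos: [0.4859, -0.1282, 0.1659]
tool_rot: [-180.0, 0.0, 15.1]
ft_force: [0.5, -0.5, 1.3]
gripper_width: -0.0003
grip_force: 0.5
```

```bash
python3 -c "
from h import *;avg(5)
o=monitor.get_obs();p=o['tool_pos'];d=np.array([.449,-.025,.1765])-p
R=Rot.from_euler('xyz',o['tool_rot'],degrees=True).as_matrix();print(R.T@d*100)"
```

```text
9.85 [ 0.4859 -0.1282  0.166 ] Fz 1.1 +- 0.29 grip 0.48761910293251276
[ -0.88409237 -10.92379081  -1.05450823]
```

Emit:
step_arm(increments=[0, 0, -0.4, 0, 0, 0, 0, 0, -1.2, 0, 0, 0, 0, 0, -3, 0, 0, 0, -0.2, -3, -3.2, 0, 0, 0, -0.5, -6, -3.2, 0, 0, 0, -0.8, -9, -3.2, 0, 0, 0, -0.9, -10.9, -3.2, 0, 0, 0, -0.9, -10.9, -3.2, 0, 0, 0])

```text
time_s: 10.57
tool_pos: [0.4466, -0.0223, 0.1984]
tool_rot: [-179.9, 0.1, 15.2]
ft_force: [-0.2, -0.3, -0.9]
gripper_width: -0.0
grip_force: 0.0
```

Emit:
step_arm(increments=[0, 0, 0.7, 0, 0, 0, 0, 0, 1.4, 0, 0, 0, 0, 0, 1.9, 0, 0, 0, 0, 0, 2.1, 0, 0, 0, 0, 0, 2.1, 0, 0, 0])

```text
time_s: 10.98
tool_pos: [0.4488, -0.026, 0.176]
tool_rot: [-180.0, 0.1, 15.0]
ft_force: [-0.2, -0.2, -0.2]
gripper_width: -0.0
grip_force: 0.0
```

```bash
python3 -c "
from h import *;avg(3)
t=optics.capture('top')[190:290,310:410,::-1]; s=optics.capture('scene')[170:270,330:430,::-1]
cv2.imwrite('pics/crop5.png',np.hstack([cv2.resize(x,(400,400),interpolation=2) for x in (t,s)]))"
```

```text
11.08 [ 0.4492 -0.0258  0.1767] Fz -0.05 +- 0.19 grip 0.0
```

View pics/crop5.png

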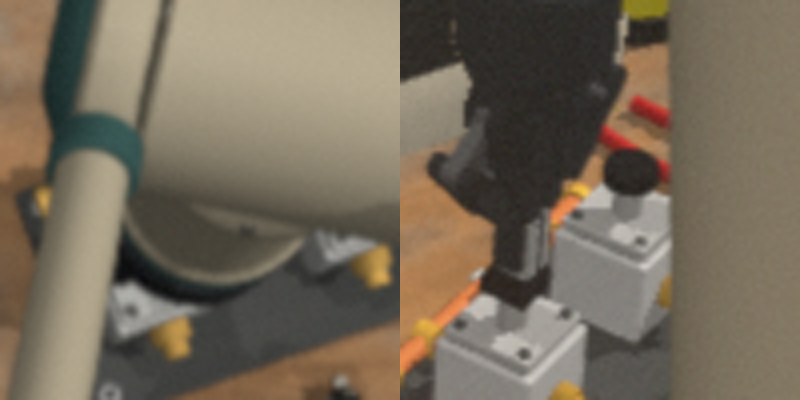

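Emit:
step_arm(increments=[0, 0, 0.1, 0, 0, 0, 0, 0, 0.2, 0, 0, 0, 0, 0, 0.3, 0, 0, 0, 0, 0, 0.4, 0, 0, 0, 0, 0, 0.5, 0, 0, 0, 0, 0, 0.6, 0, 0, 0, 0, 0, 0.68, 0, 0, 0, 0, 0, 0.68, 0, 0, 0])

```text
time_s: 11.9
tool_pos: [0.449, -0.0253, 0.1701]
tool_rot: [180.0, 0.0, 15.1]
ft_force: [0.0, -0.1, 1.3]
gripper_width: 0.0001
grip_force: 0.4
```

```bash
python3 -c "from h import *;avg(6)"
```

```text
12.15 [ 0.449  -0.0252  0.1702] Fz 1.1 +- 0.2 grip 0.3808086644858122
```

Contact; about 1 N so far. Going a bit deeper to tell.

Emit:
step_arm(increments=[0, 0, 0.1, 0, 0, 0, 0, 0, 0.2, 0, 0, 0, 0, 0, 0.25, 0, 0, 0, 0, 0, 0.25, 0, 0, 0])

```text
time_s: 12.53
tool_pos: [0.449, -0.0253, 0.1676]
tool_rot: [180.0, 0.0, 15.1]
ft_force: [0.3, 0.0, 0.8]
gripper_width: -0.0001
grip_force: 0.4
```

```bash
python3 -c "from h import *;avg(5)"
```

```text
12.73 [ 0.449  -0.0253  0.1677] Fz 0.81 +- 0.23 grip 0.4437662987038493
```

Emit:
step_arm(increments=[0, 0, 0.1, 0, 0, 0, 0, 0, 0.2, 0, 0, 0, 0, 0, 0.3, 0, 0, 0, 0, 0, 0.4, 0, 0, 0, 0, 0, 0.5, 0, 0, 0, 0, 0, 0.6, 0, 0, 0, 0, 0, 0.7, 0, 0, 0, 0, 0, 0.8, 0, 0, 0])

```text
time_s: 13.45
tool_pos: [0.449, -0.0253, 0.1603]
tool_rot: [180.0, -0.0, 15.1]
ft_force: [-2.8, 1.2, 9.0]
gripper_width: 0.0004
grip_force: 4.2
```

Emit:
step_arm(increments=[0, 0, 0.06, 0, 0, 0, 0, 0, 0.12, 0, 0, 0])

```text
time_s: 13.62
tool_pos: [0.449, -0.0253, 0.1592]
tool_rot: [180.0, -0.0, 15.1]
ft_force: [-1.8, 1.2, 7.7]
gripper_width: -0.0001
grip_force: 4.0
```

Emit:
step_arm(increments=[0, 0, 0.06, 0, 0, 0, 0, 0, 0.12, 0, 0, 0])

```text
time_s: 13.78
tool_pos: [0.4491, -0.0253, 0.1586]
tool_rot: [180.0, -0.0, 15.1]
ft_force: [-4.2, 2.2, 18.7]
gripper_width: -0.0001
grip_force: 9.1
```

Emit:
step_arm(increments=[0, 0, 0.05, 0, 0, 0, 0, 0, 0.1, 0, 0, 0])

```text
time_s: 13.95
tool_pos: [0.4491, -0.0253, 0.1584]
tool_rot: [180.0, -0.0, 15.1]
ft_force: [-6.1, 1.3, 25.0]
gripper_width: 0.0001
grip_force: 12.6
```

Bottomed out (25 N, a little firm but under 30 N); letting up right away.

Emit:
step_arm(increments=[0, 0, -0.3, 0, 0, 0, 0, 0, -0.6, 0, 0, 0, 0, 0, -0.9, 0, 0, 0, 0, 0, -1.2, 0, 0, 0, 0, 0, -1.6, 0, 0, 0, 0, 0, -2.0, 0, 0, 0, 0, 0, -2.0, 0, 0, 0, 0, 0, -2.0, 0, 0, 0])

```text
time_s: 14.62
tool_pos: [0.4489, -0.0253, 0.1762]
tool_rot: [180.0, 0.0, 15.1]
ft_force: [0.3, -0.0, -0.5]
gripper_width: 0.0001
grip_force: 0.0
```

Emit:
step_arm(increments=[0, 0, 0.05, 0, 0, 0, 0, 0, 0.1, 0, 0, 0, 0, 0, 0.15, 0, 0, 0, 0, 0, 0.2, 0, 0, 0, 0, 0, 0.25, 0, 0, 0, 0, 0, 0.3, 0, 0, 0, 0, 0, 0.35, 0, 0, 0, 0, 0, 0.4, 0, 0, 0])

```text
time_s: 15.28
tool_pos: [0.4489, -0.0252, 0.1726]
tool_rot: [180.0, 0.0, 15.1]
ft_force: [-1.2, 0.3, 5.5]
gripper_width: -0.0
grip_force: 2.7
```

Emit:
step_arm(increments=[0, 0, 0, 0, 0, 0, 0, 0, 0, 0, 0, 0, 0, 0, 0, 0, 0, 0, 0, 0, 0, 0, 0, 0, 0, 0, 0, 0, 0, 0, 0, 0, 0, 0, 0, 0])

```text
time_s: 15.78
tool_pos: [0.4489, -0.0253, 0.1727]
tool_rot: [180.0, -0.0, 15.1]
ft_force: [-1.3, 0.5, 4.6]
gripper_width: -0.0001
grip_force: 2.6
```

```bash
python3 -c "from h import *;avg(3)"
```

```text
15.88 [ 0.4489 -0.0253  0.1727] Fz 5.2 +- 0.3 grip 2.556619495153427
```

Emit:
step_arm(increments=[0, 0, -0.5, 0, 0, 0, 0, 0, -1.5, 0, 0, 0, 0, 0, -3.5, 0, 0, 0, 0, 0, -6.5, 0, 0, 0, 0, 0, -9, 0, 0, 0, 0, 0, -10, 0, 0, 0, 0, 0, -10, 0, 0, 0, 0, 0, -10, 0, 0, 0])

```text
time_s: 16.6
tool_pos: [0.4491, -0.0253, 0.2726]
tool_rot: [180.0, -0.1, 15.1]
ft_force: [-0.0, -0.5, -1.2]
gripper_width: -0.0001
grip_force: 0.0
```

```bash
python3 -c "from h import *;print(order.hand_in())"
```

```text
the job is handed in; nothing more can be done
None
```

The job is handed in, but the hand-in gave no verdict: the inlet was already locked (about 1 N at roughly 6 mm down, not clicked), and the vent was found locked, clicked once and then felt released (about 5 N, standing firm); that click peaked at about 25 N, over the 12–14 N guideline but under the 30 N limit.

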